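Nest two L-shaped bracket plates in a shipping tray

TASK

Pack the two matching L-shaped steel bracket plates into the shallow tray for shipping: turn them so that they nest into each other, both lying flat on the tray's floor, side by side, neither resting on the other nor on the rim. Set them down rather than dropping them, and leave the straight plate where it lies on the bench.

Things in the scene. Friction and masses are not known exactly. Their poses are not given: they have to be found in the camera images.
- tray: Shallow grey open tray, dark floor, fixed to the bench (place and yaw vary). Outside 224 x 160 mm, 16 mm high; walls and floor 4 mm, so inside 216 (x) x 152 (y) mm, 12 mm deep. Origin: centre of its underside, on the bench top (z = 0); x along the long side, z up. The two L-plates fit only nested, half a turn apart, legs along the walls; gaps of about 10 mm then remain all round.
- plate_a: Bare steel L-plate, 6 mm thick, about 0.5 kg, flat on the bench, any yaw: a 120 mm square lacking one 60 mm quarter. In its frame it covers x -50..70, y -50..10 and x -50..10, y 10..70 mm; z up. Grip lug standing on it: 36 mm along x, 16 mm along y, from the plate's top to 46 mm above its underside. Origin: on the underside below the lug's centre, near the centre of mass.
- plate_b: Second L-plate, identical to plate_a (size, lug, origin, axes). Nested places in the tray's frame (origin x, y in mm; yaw relative to the tray; either plate in either place): one at (-46, -15) yaw 0 with the other at (46, 15) yaw 180 deg; or one at (46, -15) yaw 90 with the other at (-46, 15) yaw -90 deg.
- strap: Bystander, leave alone: straight steel plate 150 (x) x 46 (y) x 6 mm with the same kind of lug in its middle, flat on the bench. Origin: centre of its underside. The L-plates, this plate and a loose dark steel spacer ring (90 mm across, 12 mm high, not tracked) lie in four spots, two on either side of the tray, in any order.
There are look-alikes about, which are no part of the job. What is shaped like the plate_b but brown, pink or yellow is not meant.

How it is judged:
By the outcome, as a careful person would: the job done as asked, in the order asked, and still so for the second after the job is handed in, with the robot touching nothing.
It also fails if it takes over 54 s, if anything falls off the work surface, if the arm or the gripper's body presses on something with over 40 N, if the wrist force passes 120 N, or if a joint passes its speed limit or range.

ROBOT

A 6-joint arm with a two-finger parallel gripper is mounted at the origin on the work surface. World frame = base frame: x ahead of the robot, y to its left, z up, the work surface at z = 0. Lengths are in m, angles in rad, forces in N, time in s.
With the tool pointing down it reaches from about 0.3 to 0.775 m from the base axis. Payload 14.6 kg.
Tool frame: the origin (TCP) lies on the centre line of the jaws, within the pads' length; the fingertips stand 19 mm ahead of it and the grasp point (between the pads) is the TCP; z points along the fingers, y is the direction in which the jaws open and shut (so a half turn about z gives the same grasp; the last joint's range is limited). The gripper opens to 94 mm and grips with 3 to 60 N. Pads are 16 mm wide; open, the fingers measure 119 mm over their backs; the gripper's body (75 mm by 177 mm) begins 78 mm behind the grasp point.
Start: joints at [1.123, 0.3, 1.521, -0, 1.321, -0.067], TCP at [0.204, 0.511, 0.224] pointing down, gripper open.
Joint ranges: [-3.03, 3.03], [-0.79, 2.21], [0.23, 2.52], [-1.04, 4.18], [0, 3.07], [-2.55, 2.55]. Speed limits (rad/s): [2.22, 2.22, 2.57, 3.14, 3.14, 3.14].

INTERFACE

Orientations are given as [roll, pitch, yaw] about the fixed x, y, z axes, in that order (R = Rz(yaw) Ry(pitch) Rx(roll)).
In Python, from station import ctrl gives the robot as it stands. The module is installed in compiled form; this text tells all that it offers.
- The arm moves only by the shell command python3 -m creep 'ROWS' [FORCE]. ROWS is a JSON object of lists of equal length, an entry for each row: "translation": the shift along the world's x, y, z in mm, a list of three; "yaw": the turn about the world's z in rad; "gripper": the closure in counts, from 0 (fully open) to 255 (shut). A call has 1 to 5 rows; each row is the pose to reach, as a shift and turn from the pose measured when the call began; what a row does not reach only later rows make up. A row lasts 1/12 s, in which the tool goes at most 41.7 mm and 7.16 degrees, less where a joint would pass 70% of its speed; a pose out of reach is approached as far as the arm can. A call with a gripper value outside its range is refused whole. The fingers move at their own pace and stop on an object; FORCE is the grip in N (left out, the last holds). Time passes only in rows, so rows that repeat a pose let the fingers close. It gives the time, the measured TCP pose, the force and the opening at its end, in the units of the state.
- ctrl.get_obs(): the state, without advancing time (a new reading comes with each control period).
- ctrl.camera(name): name is "scene" or "side" or "wrist"; returns a dict with "pixels" (480x640x3 uint8, red, green, blue), "depth" (480x640 float32, m along the optical axis (not along the pixel's ray), 0 where there is no reading), "fx", "fy", "cx", "cy" (pixels), "R" (3x3) and "t" (3): a world point X has camera coordinates R X + t; the wrist camera has in their place "tool_from_camera" (4x4, takes a point from camera to tool coordinates, whose origin is the TCP and whose axes are the flange's). Camera axes: x right, y down, z forward; pixel columns grow to the right and rows downward; lengths in m; the calibration is good to about 2 mm. A picture is of the moment at which its call begins: read the wrist's pose just before it.
- ctrl.hand_in(): hands the job in, once; it reports no verdict.
The state is a dict: "time_s": time; "qpos": joint angles; "joint_vel": joint speeds; "tau": joint torques, N m; "ee_pos": TCP position; "eef_rot": TCP orientation; "force": force on the tool from outside, world axes, zero at the start; "moment": the same for the moment, N m; "grip_width": finger opening in m.
Only numpy, scipy, OpenCV 4.12 (cv2) and the standard library are available. Lean on these libraries where they do the work, as an engineer would, in place of code of your own. Each camera call takes 0.05 s, during which the arm holds its last target. There are 200 camera calls.

## Working session

There is one attempt and no reset: what is moved stays moved. The work goes in short steps, Python scripts to look and compute and a shell command to move; the robot and the scene stay as the last step left them, time stands still between calls to the robot, and variables do not carry over. Pictures are saved under pics/ and viewed, about 8 in all and at most 12, crops included, and the job is handed in when it is done.

```bash
mkdir -p pics; python3 - <<'E'
from station import ctrl
import cv2, numpy as np
print(ctrl.get_obs())
for n in ["scene","side"]:
    c=ctrl.camera(n); cv2.imwrite(f"pics/{n}0.png",c["pixels"][:,:,::-1]); np.savez(f"{n}0.npz",**c)
    print(n,c["fx"],c["cx"],c["cy"],c["R"],c["t"])
E
```

```text
{'time_s': 0.0, 'qpos': array([ 1.12339646e+00,  3.00480892e-01,  1.52157811e+00,  1.36285622e-05,
        1.32068155e+00, -6.66099894e-02]), 'joint_vel': array([ 0.00029082,  0.00026105, -0.00127993,  0.00112308, -0.0017406 ,
       -0.00115015]), 'tau': array([-3.84825780e-04, -5.31809235e+01, -3.52741134e+01,  7.08858669e-02,
        2.44285382e-02, -1.56794345e-04]), 'ee_pos': array([0.20431242, 0.51038991, 0.2238822 ]), 'eef_rot': array([-3.14044818e+00, -8.95762928e-05,  2.76079935e+00]), 'force': array([ 0.69344106,  0.57222307, -0.16727287]), 'moment': array([ 0.01833082, -0.03351506,  0.0205718 ]), 'grip_width': 0.09418429727343461}
scene 445.6309430495165 321.05603706422403 228.09739439343477 [[-0.22000159  0.97542098 -0.01237787]
 [ 0.53683346  0.1104662  -0.83642517]
 [-0.81449932 -0.19065973 -0.54794136]] [ 0.22535229 -0.22646854  1.47278942]
side 469.4601426034652 319.92621618973 226.5182657669105 [[ 0.80626539 -0.59153132 -0.00517984]
 [-0.35586014 -0.47801037 -0.80303776]
 [ 0.47254597  0.64930485 -0.59590564]] [-0.48283315  0.171441    1.08174276]
```

View pics/scene0.png

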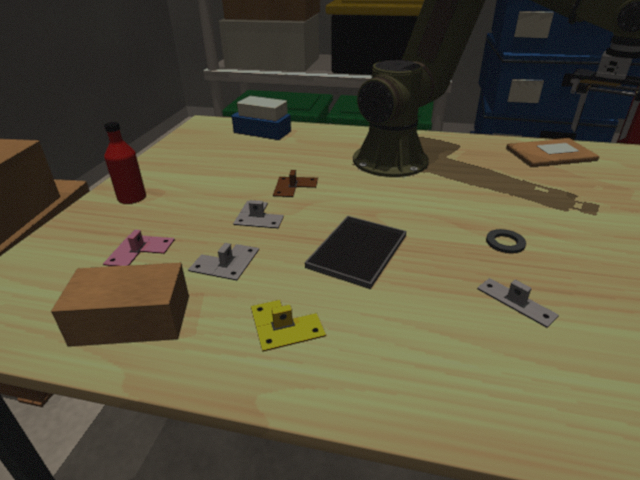

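View pics/side0.png

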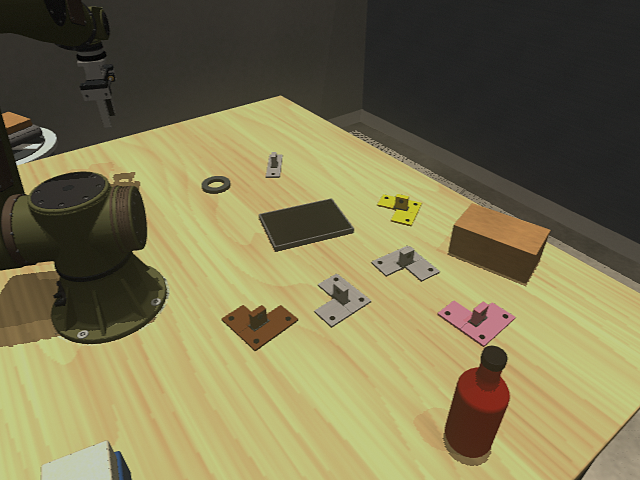

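Scene view: tray at (357,250); grey L-plates at (258,215) and (225,262), strap (518,300), ring (506,241). The brown, pink and yellow ones are decoys. Measuring now.

```bash
cat > m.py <<'E'
import numpy as np, cv2
def pts(c,z=None):
    v,u=np.mgrid[0:480,0:640]
    d=np.stack([(u-c["cx"])/c["fx"],(v-c["cy"])/c["fy"],np.ones(u.shape)],-1)
    C=-c["R"].T@c["t"]; w=d@c["R"]
    s=c["depth"] if z is None else (z-C[2])/w[...,2]
    return C+w*s[...,None]
def rect(xy):
    (cx,cy),(w,h),a=cv2.minAreaRect((xy*1000).astype(np.float32)); return [round(float(q),1) for q in (cx,cy,w,h,a)]
def lplate(c,m,ztop=0.006):
    """m: mask of plate incl lug"""
    X=pts(c); P=pts(c,ztop)[...,:2]
    flat=m&(np.abs(X[...,2]-ztop)<0.006)
    cx,cy,w,h,a=rect(P[flat])
    # orientation: emptiest corner quadrant of the square
    best=[]
    q=P[flat]*1000-[cx,cy]
    for k in range(4):
        t=np.deg2rad(a+90*k); r=q@np.array([[np.cos(t),-np.sin(t)],[np.sin(t),np.cos(t)]])
        best.append((((r>8)&(r<55)).all(1).sum(),t))
    best.sort(); n,t=best[0]
    o=np.array([cx,cy])+np.array([[np.cos(t),-np.sin(t)],[np.sin(t),np.cos(t)]])@[-10,-10]
    top=m&(X[...,2]>0.036)
    T=pts(c,0.046)[...,:2][m&(X[...,2]>0.043)]*1000 if (m&(X[...,2]>0.043)).sum()>5 else None
    return dict(o=o.round(1),yaw=round(float(np.rad2deg((t+np.pi)%(2*np.pi)-np.pi)),1),wh=(w,h),n=[b[0] for b in best],
      lugtop=None if T is None else rect(T/1000), ntop=int(top.sum()))
E
python3 - <<'E'
from m import *
for n,boxes in dict(scene=dict(A=(228,195,290,234),B=(184,236,266,284),S=(470,275,562,330),T=(296,208,416,292)),
                    side=dict(A=(308,268,377,330),B=(366,240,445,286),S=(260,148,290,184),T=(250,190,362,256))).items():
    c=dict(np.load(n+"0.npz")); hsv=cv2.cvtColor(c["pixels"],cv2.COLOR_RGB2HSV); X=pts(c)
    print(n,"bench z std",X[(hsv[...,1]>80)&(abs(X[...,2])<.02)][:,2].mean().round(4),X[(hsv[...,1]>80)&(abs(X[...,2])<.02)][:,2].std().round(4))
    for k,(u0,v0,u1,v1) in boxes.items():
        b=np.zeros((480,640),bool); b[v0:v1,u0:u1]=True
        m=((hsv[...,1]<60)&b); l,lab,st,_=cv2.connectedComponentsWithStats(m.astype(np.uint8)); m=lab==1+st[1:,4].argmax()
        if k in "AB": print(k,m.sum(),lplate(c,m))
        elif k=="T":
            f=m&(X[...,2]>.001); hull=m
            print(k,m.sum(),"all@16",rect(pts(c,.016)[...,:2][m]),"z>12",rect(pts(c,.016)[...,:2][m&(X[...,2]>.012)]), "zpct",np.percentile(X[m][:,2],[2,30,50,70,98]).round(4))
        else: print(k,rect(pts(c,.006)[...,:2][m&(X[...,2]<.012)]))
E
```

```text
scene bench z std -0.0006 0.0033
A 855 {'o': array([ 428.7, -308.1]), 'yaw': 92.4, 'wh': (126.5, 119.2), 'n': [np.int64(0), np.int64(30), np.int64(169), np.int64(172)], 'lugtop': [468.5, -301.6, 88.2, 33.8, 9.0], 'ntop': 82}
B 1473 {'o': array([ 637.3, -307.8]), 'yaw': 175.5, 'wh': (120.9, 121.5), 'n': [np.int64(1), np.int64(231), np.int64(265), np.int64(275)], 'lugtop': [681.2, -285.0, 84.5, 107.4, 74.5], 'ntop': 114}
S [624.6, 321.7, 150.0, 80.9, 53.6]
T 4125 all@16 [535.6, -24.7, 163.1, 237.4, 74.6] z>12 [530.8, -23.1, 161.4, 227.3, 74.6] zpct [0.0009 0.003  0.0037 0.0048 0.0161]
side bench z std 0.0018 0.0025
A 1360 {'o': array([ 426.3, -313.5]), 'yaw': 93.3, 'wh': (121.2, 121.5), 'n': [np.int64(0), np.int64(141), np.int64(243), np.int64(317)], 'lugtop': [410.1, -343.0, 92.5, 59.7, 43.5], 'ntop': 96}
B 1026 {'o': array([ 634.5, -312.2]), 'yaw': 175.4, 'wh': (121.3, 122.2), 'n': [np.int64(0), np.int64(45), np.int64(222), np.int64(231)], 'lugtop': [633.6, -342.2, 77.6, 34.7, 89.1], 'ntop': 71}
S [634.2, 309.1, 157.0, 46.2, 54.2]
T 302 all@16 [526.5, -27.0, 160.6, 225.9, 74.6] z>12 [526.2, -26.9, 160.6, 225.2, 74.7] zpct [0.0032 0.016  0.0171 0.0179 0.0207]
```

```bash
python3 -m creep '{"translation":[[240,-510,0],[240,-510,0],[240,-510,0],[240,-510,0],[240,-510,0]],"yaw":[-1.14,-1.14,-1.14,-1.14,-1.14],"gripper":[0,0,0,0,0]}' 60
```

```text
time_s: 0.52
ee_pos: [0.2932, 0.3202, 0.224]
eef_rot: [-3.141, -0.0, 2.13]
force: [1.3, -0.0, 0.7]
grip_width: 0.094
```

```bash
python3 -m creep '{"translation":[[150,-320,0],[150,-320,0],[150,-320,0],[150,-320,0],[150,-320,0]],"yaw":[-0.51,-0.51,-0.51,-0.51,-0.51],"gripper":[0,0,0,0,0]}'; python3 -m creep '{"translation":[[60,-500,0],[60,-500,0],[60,-500,0],[60,-500,0],[60,-500,0]],"yaw":[0,0,0,0,0],"gripper":[0,0,0,0,0]}'
```

```text
time_s: 0.93
ee_pos: [0.3813, 0.1313, 0.2242]
eef_rot: [-3.141, -0.0, 1.612]
force: [0.5, 0.7, 0.9]
grip_width: 0.0938
time_s: 1.35
ee_pos: [0.4055, -0.0757, 0.2242]
eef_rot: [-3.141, -0.0, 1.612]
force: [0.4, 0.4, 0.9]
grip_width: 0.0938
```

```bash
python3 -m creep '{"translation":[[22,-235,0],[22,-235,0],[22,-235,0],[22,-235,0],[22,-235,0]],"yaw":[0.008,0.008,0.008,0.008,0.008],"gripper":[0,0,0,0,0]}'; python3 -m creep '{"translation":[[0,-27,0],[0,-27,0],[0,-27,0]],"yaw":[0,0,0],"gripper":[0,0,0]}'
python3 - <<'E'
from station import ctrl
import cv2,numpy as np
o=ctrl.get_obs(); c=ctrl.camera("wrist"); cv2.imwrite("pics/w1.png",c["pixels"][:,:,::-1])
np.savez("w1.npz",p=o["ee_pos"],r=o["eef_rot"],**c); print(o["ee_pos"],o["eef_rot"],c["tool_from_camera"])
E
```

```text
time_s: 1.77
ee_pos: [0.4243, -0.2832, 0.2239]
eef_rot: [-3.141, -0.0, 1.62]
force: [-0.3, -0.1, 0.7]
grip_width: 0.0942
time_s: 2.02
ee_pos: [0.4239, -0.3111, 0.2231]
eef_rot: [-3.14, -0.001, 1.618]
force: [-0.3, 0.7, -0.6]
grip_width: 0.094
[ 0.42385076 -0.31112477  0.22310191] [-3.13977134e+00 -1.47011934e-03  1.61774967e+00] [[ 5.62008193e-04 -9.71210997e-01 -2.38220243e-01  6.84875224e-02]
 [ 9.99999649e-01  6.94001748e-04 -4.70212490e-04  1.19581940e-03]
 [ 6.22000806e-04 -2.38219895e-01  9.71211045e-01 -1.60086953e-01]
 [ 0.00000000e+00  0.00000000e+00  0.00000000e+00  1.00000000e+00]]
```

View pics/w1.png

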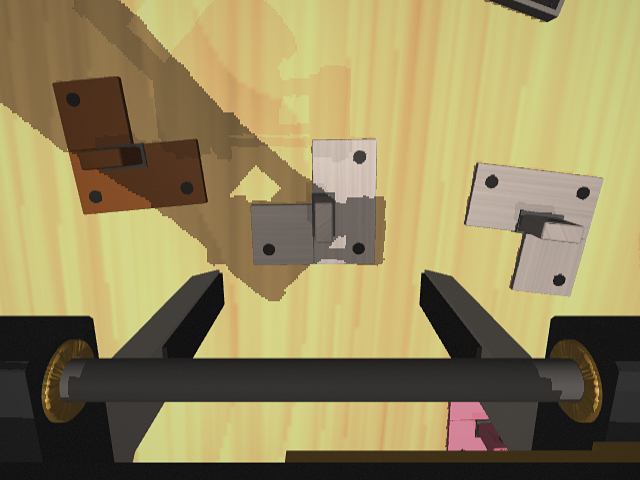

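Plate A is at about (315,205), with its lug at (323,218), and B at (535,228). Both are clear in the wrist view, so I'll measure them there.

```bash
cat >> m.py <<'E'
from scipy.spatial.transform import Rotation
def wrist(f):
    d=dict(np.load(f)); T=np.eye(4); T[:3,:3]=Rotation.from_euler("xyz",d["r"]).as_matrix(); T[:3,3]=d["p"]
    M=np.linalg.inv(T@d["tool_from_camera"]); d["R"],d["t"]=M[:3,:3],M[:3,3]; return d
def comp(c,u0,v0,u1,v1,s=60):
    hsv=cv2.cvtColor(c["pixels"],cv2.COLOR_RGB2HSV); b=np.zeros((480,640),bool); b[v0:v1,u0:u1]=True
    m=((hsv[...,1]<s)&b); l,lab,st,_=cv2.connectedComponentsWithStats(m.astype(np.uint8)); return lab==1+st[1:,4].argmax()
def lug(c,m):
    X=pts(c); s=m&(X[...,2]>.040); return rect(pts(c,.046)[...,:2][s])
E
python3 - <<'E'
from m import *
c=wrist("w1.npz")
for b in [(235,125,392,280),(455,150,615,310)]:
    m=comp(c,*b); print(m.sum(),lplate(c,m),lug(c,m))
E
```

```text
11408 {'o': array([ 426.1, -311.2]), 'yaw': 93.4, 'wh': (119.3, 119.0), 'n': [np.int64(0), np.int64(1921), np.int64(2268), np.int64(2548)], 'lugtop': [417.8, -293.8, 100.9, 99.4, 5.1], 'ntop': 816} [417.8, -293.8, 100.9, 99.4, 5.1]
11524 {'o': array([ 632.7, -310. ]), 'yaw': 176.0, 'wh': (119.2, 120.9), 'n': [np.int64(0), np.int64(2009), np.int64(2147), np.int64(2441)], 'lugtop': [600.3, -312.7, 98.7, 110.4, 81.3], 'ntop': 914} [600.3, -312.7, 98.7, 110.4, 81.3]
```

```bash
python3 -m creep '{"translation":[[2.5,0,-40],[2.5,0,-80],[2.5,0,-120],[2.5,0,-155],[2.5,0,-175]],"yaw":[0.01,0.01,0.01,0.01,0.01],"gripper":[0,0,0,0,0]}'; python3 -m creep '{"translation":[[0,0,-8],[0,0,-16],[0,0,-16]],"yaw":[0,0,0],"gripper":[0,0,0]}'
```

```text
time_s: 2.48
ee_pos: [0.4256, -0.3077, 0.0451]
eef_rot: [-3.137, -0.004, 1.631]
force: [-0.2, -0.2, -0.0]
grip_width: 0.0934
time_s: 2.73
ee_pos: [0.4256, -0.3068, 0.0287]
eef_rot: [-3.137, -0.005, 1.632]
force: [-0.5, -0.3, -0.2]
grip_width: 0.094
```

```bash
python3 -m creep '{"translation":[[1,-4.5,0],[1,-4.5,0]],"yaw":[-0.004,-0.004],"gripper":[0,0]}'; python3 -m creep '{"translation":[[0,0,0],[0,0,0],[0,0,0],[0,0,0],[0,0,0]],"yaw":[0,0,0,0,0],"gripper":[255,255,255,255,255]}' 60;  python3 -m creep '{"translation":[[0,0,0],[0,0,0],[0,0,0]],"yaw":[0,0,0],"gripper":[255,255,255]}'
```

```text
time_s: 2.9
ee_pos: [0.4275, -0.3122, 0.0302]
eef_rot: [-3.139, -0.003, 1.628]
force: [-0.2, -0.2, -0.8]
grip_width: 0.0935
time_s: 3.32
ee_pos: [0.4276, -0.3122, 0.0303]
eef_rot: [-3.139, -0.003, 1.627]
force: [0.4, 0.5, -0.1]
grip_width: 0.0643
time_s: 3.57
ee_pos: [0.4275, -0.3122, 0.0303]
eef_rot: [-3.139, -0.003, 1.627]
force: [0.0, 0.0, -0.2]
grip_width: 0.0443
```

Fingers close at about 80 mm/s, so they need more rows.

```bash
python3 -m creep '{"translation":[[0,0,0],[0,0,0],[0,0,0],[0,0,0],[0,0,0]],"yaw":[0,0,0,0,0],"gripper":[255,255,255,255,255]}';  python3 -m creep '{"translation":[[0,0,0],[0,0,0],[0,0,0]],"yaw":[0,0,0],"gripper":[255,255,255]}'; python3 -m creep '{"translation":[[0,0,15],[0,0,30],[0,0,60],[0,0,90],[0,0,90]],"yaw":[0,0,0,0,0],"gripper":[255,255,255,255,255]}'
```

```text
time_s: 3.98
ee_pos: [0.4273, -0.3122, 0.0303]
eef_rot: [-3.138, -0.003, 1.627]
force: [-3.5, -0.1, 1.2]
grip_width: 0.0158
time_s: 4.23
ee_pos: [0.4273, -0.3122, 0.0303]
eef_rot: [-3.138, -0.003, 1.628]
force: [-2.4, -0.1, 0.8]
grip_width: 0.0155
time_s: 4.65
ee_pos: [0.429, -0.3134, 0.1251]
eef_rot: [3.14, 0.002, 1.628]
force: [0.5, -0.5, -4.3]
grip_width: 0.0157
```

```bash
python3 -m creep '{"translation":[[60,110,170],[60,110,170],[60,110,170],[60,110,170],[60,110,170]],"yaw":[-0.326,-0.326,-0.326,-0.326,-0.326],"gripper":[255,255,255,255,255]}'; python3 -m creep '{"translation":[[0,0,0],[0,0,0]],"yaw":[0,0],"gripper":[255,255]}'
python3 - <<'E'
from station import ctrl
import cv2,numpy as np
o=ctrl.get_obs(); c=ctrl.camera("wrist"); cv2.imwrite("pics/w2.png",c["pixels"][:,:,::-1])
np.savez("w2.npz",p=o["ee_pos"],r=o["eef_rot"],**c); print(o["ee_pos"],o["eef_rot"])
E
```

```text
time_s: 5.07
ee_pos: [0.4871, -0.2054, 0.2898]
eef_rot: [3.142, 0.001, 1.301]
force: [1.4, -0.6, -5.7]
grip_width: 0.0159
time_s: 5.23
ee_pos: [0.4878, -0.2046, 0.2895]
eef_rot: [3.141, 0.002, 1.303]
force: [-0.9, -0.3, -6.5]
grip_width: 0.0162
[ 0.48777712 -0.20459935  0.28948113] [3.14076692e+00 1.57411552e-03 1.30288073e+00]
```

View pics/w2.png

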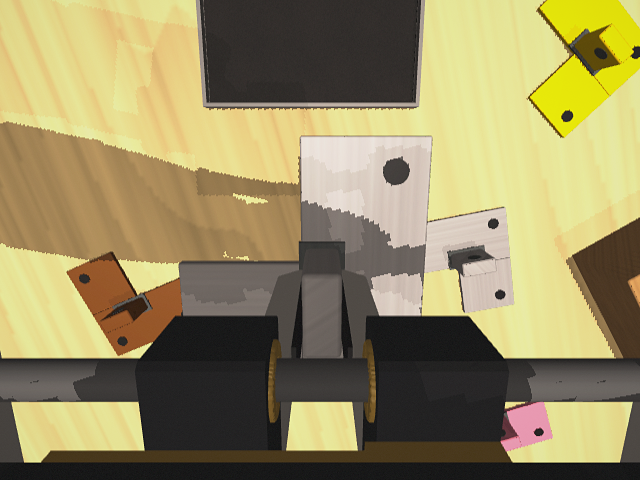

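Near tray edge at row 106, with corners (203,106) and (421,106). The held plate is level and square to the tray. B is at (470,260). Fitting the tray edges by rays.

```bash
python3 - <<'E'
from m import *
c=wrist("w2.npz"); m=comp(c,150,0,470,120,70)
P16=pts(c,.016)[...,:2]*1000; P0=pts(c,0)[...,:2]*1000
rows=range(5,98); L=[];R=[];N=[]
for v in rows:
    u=np.where(m[v])[0]; L.append(P16[v,u.min()]); R.append(P16[v,u.max()])
for u in range(215,410,2): N.append(P0[np.where(m[:,u])[0].max(),u])
def line(p):
    vx,vy,x,y=cv2.fitLine(np.array(p,np.float32),cv2.DIST_HUBER,0,.01,.01).ravel(); return np.array([vx,vy]),np.array([x,y])
l,r,n=line(L),line(R),line(N)
for k in (l,r,n): print(np.rad2deg(np.arctan2(k[0][1],k[0][0]))%180,k[1])
a=np.deg2rad(np.mean([np.rad2deg(np.arctan2(k[0][1],k[0][0]))%180-o for k,o in((l,0),(r,0),(n,90))])); a=a
s=np.array([np.cos(a),np.sin(a)]); x=np.array([-s[1],s[0]])
cx=(l[1]@x+r[1]@x)/2; print("width",(l[1]-r[1])@x,"angle",np.rad2deg(a)); 
for near in (n[1]@s,):
    print("centre",x*cx+s*(near+80), "if width-short", x*cx+s*(near+112))
# held plate
X=pts(c); z=c["p"][2]-.030+.006
q=comp(c,170,130,440,318,70)&(abs(X[...,2]-z)<.01); print("plate z",np.median(X[q][:,2]),z)
B=comp(c,425,205,520,318); print(lplate(c,B))
E
```

```text
74.74705 [411.59277  -23.348799]
74.6181 [628.93066  -73.017136]
164.68196 [ 506.2452  -103.16081]
width 222.7381 angle 74.682365
centre [526.4096   -25.737274] if width-short [534.86304    5.125946]
plate z 0.26487417974986416 0.2654811279687289
{'o': array([ 644. , -310.2]), 'yaw': 175.9, 'wh': (119.7, 98.6), 'n': [np.int64(96), np.int64(1201), np.int64(1212), np.int64(1368)], 'lugtop': [629.6, -287.2, 64.1, 137.7, 39.6], 'ntop': 701}
```

```bash
python3 -m creep '{"translation":[[80,151,-60],[80,151,-60],[80,151,-60],[80,151,-100],[80,151,-140]],"yaw":[0,0,0,0,0],"gripper":[255,255,255,255,255]}'; python3 -m creep '{"translation":[[0,0,-30],[0,0,-60],[0,0,-60],[0,0,-60]],"yaw":[0,0,0,0],"gripper":[255,255,255,255]}'
```

```text
time_s: 5.7
ee_pos: [0.5625, -0.062, 0.1752]
eef_rot: [-3.14, 0.001, 1.303]
force: [1.9, -0.7, -6.1]
grip_width: 0.0158
time_s: 6.03
ee_pos: [0.5611, -0.0626, 0.1129]
eef_rot: [-3.135, 0.001, 1.302]
force: [0.6, 0.5, -4.8]
grip_width: 0.0154
```

```bash
python3 -m creep '{"translation":[[6.3,9.4,-10],[6.3,9.4,-30],[6.3,9.4,-53],[6.3,9.4,-53],[6.3,9.4,-53]],"yaw":[0.001,0.001,0.001,0.001,0.001],"gripper":[255,255,255,255,255]}'; python3 -m creep '{"translation":[[0,0,0],[0,0,0]],"yaw":[0,0],"gripper":[255,255]}'
python3 - <<'E'
from station import ctrl
import cv2,numpy as np
o=ctrl.get_obs(); c=ctrl.camera("scene");d=ctrl.camera("side")
im=np.hstack([cv2.resize(c["pixels"][190:310,290:430],None,fx=2.8,fy=2.8,interpolation=2),cv2.resize(d["pixels"][150:270,235:375],None,fx=2.8,fy=2.8,interpolation=2)])
cv2.imwrite("pics/p3.png",im[:,:,::-1]); print(im.shape,o["ee_pos"],o["eef_rot"])
E
```

```text
time_s: 6.45
ee_pos: [0.5675, -0.0538, 0.0609]
eef_rot: [-3.134, 0.001, 1.302]
force: [0.9, -0.2, -4.6]
grip_width: 0.0157
time_s: 6.62
ee_pos: [0.5685, -0.0543, 0.0633]
eef_rot: [-3.138, 0.001, 1.302]
force: [0.5, -0.1, -4.5]
grip_width: 0.0157
(336, 784, 3) [ 0.5685334  -0.05434852  0.06325851] [-3.13773055e+00  1.06793465e-03  1.30158636e+00]
```

View pics/p3.png

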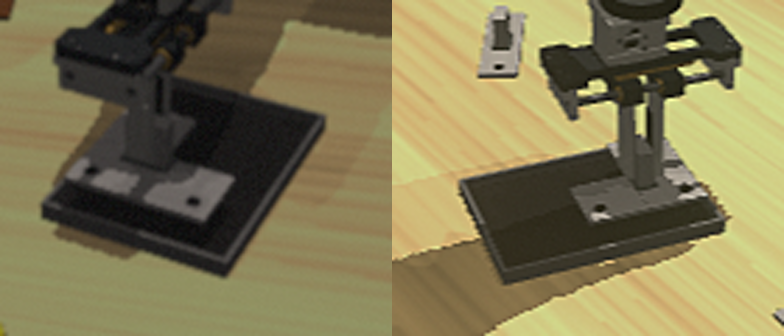

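The plate hovers 30 mm above the floor inside the walls, over the tray's near-right end (left crop around (150,190)). Lowering it gently.

```bash
python3 -m creep '{"translation":[[-1,1,-6],[-1,1,-12],[-1,1,-18],[-1,1,-22],[-1,1,-25]],"yaw":[0.001,0.001,0.001,0.001,0.001],"gripper":[255,255,255,255,255]}'; python3 -m creep '{"translation":[[0,0,0],[0,0,0]],"yaw":[0,0],"gripper":[255,255]}'
```

```text
time_s: 7.13
ee_pos: [0.5668, -0.053, 0.0365]
eef_rot: [-3.136, 0.001, 1.303]
force: [0.7, 0.7, -5.7]
grip_width: 0.0157
time_s: 7.3
ee_pos: [0.5667, -0.053, 0.0361]
eef_rot: [-3.135, 0.001, 1.303]
force: [0.9, -0.4, -4.7]
grip_width: 0.0157
```

```bash
python3 -m creep '{"translation":[[0,0,-1],[0,0,-2],[0,0,-2.5],[0,0,-2.5]],"yaw":[0,0,0,0],"gripper":[255,255,255,255]}'
```

```text
time_s: 7.63
ee_pos: [0.567, -0.0532, 0.0345]
eef_rot: [-3.136, 0.001, 1.303]
force: [-4.5, -1.1, 3.7]
grip_width: 0.0155
```

Contact. Releasing.

```bash
python3 -m creep '{"translation":[[0,0,0],[0,0,0],[0,0,0],[0,0,0],[0,0,0]],"yaw":[0,0,0,0,0],"gripper":[120,0,0,0,0]}'; python3 -m creep '{"translation":[[0,0,10],[0,0,40],[0,0,80],[0,0,120],[0,0,120]],"yaw":[0,0,0,0,0],"gripper":[0,0,0,0,0]}'
```

```text
time_s: 8.05
ee_pos: [0.5671, -0.0531, 0.0346]
eef_rot: [-3.136, 0.001, 1.303]
force: [-0.3, -0.4, -0.5]
grip_width: 0.0452
time_s: 8.47
ee_pos: [0.5699, -0.0535, 0.1632]
eef_rot: [3.135, -0.0, 1.303]
force: [0.9, -0.5, 1.3]
grip_width: 0.0791
```

```bash
python3 -m creep '{"translation":[[64,-257,30],[64,-257,30],[64,-257,30],[64,-257,30],[64,-257,30]],"yaw":[-1.373,-1.373,-1.373,-1.373,-1.373],"gripper":[0,0,0,0,0]}'
```

```text
time_s: 8.88
ee_pos: [0.619, -0.2547, 0.1857]
eef_rot: [3.141, 0.002, 0.672]
force: [-0.3, -0.0, -0.3]
grip_width: 0.0942
```

```bash
python3 -m creep '{"translation":[[15,-56,15],[15,-56,15],[15,-56,15],[15,-56,15],[15,-56,15]],"yaw":[-0.742,-0.742,-0.742,-0.742,-0.742],"gripper":[0,0,0,0,0]}'; python3 -m creep '{"translation":[[0,0,0],[0,0,0],[0,0,0]],"yaw":[-0.12,-0.12,-0.12],"gripper":[0,0,0]}'
python3 - <<'E'
from station import ctrl
import cv2,numpy as np
o=ctrl.get_obs(); c=ctrl.camera("wrist"); cv2.imwrite("pics/w4.png",c["pixels"][:,:,::-1])
np.savez("w4.npz",p=o["ee_pos"],r=o["eef_rot"],**c); print(o["ee_pos"],o["eef_rot"])
s=ctrl.camera("scene");np.savez("s4.npz",**s)
s=ctrl.camera("side");np.savez("d4.npz",**s)
E
```

```text
time_s: 9.3
ee_pos: [0.6339, -0.3112, 0.2009]
eef_rot: [3.141, 0.002, 0.046]
force: [0.1, 0.2, -0.1]
grip_width: 0.0939
time_s: 9.55
ee_pos: [0.6338, -0.3112, 0.2013]
eef_rot: [3.141, 0.002, -0.07]
force: [0.1, 0.7, -0.1]
grip_width: 0.094
[ 0.6338499  -0.3111616   0.20125172] [ 3.14062709e+00  2.00419128e-03 -7.03056364e-02]
```

View pics/w4.png

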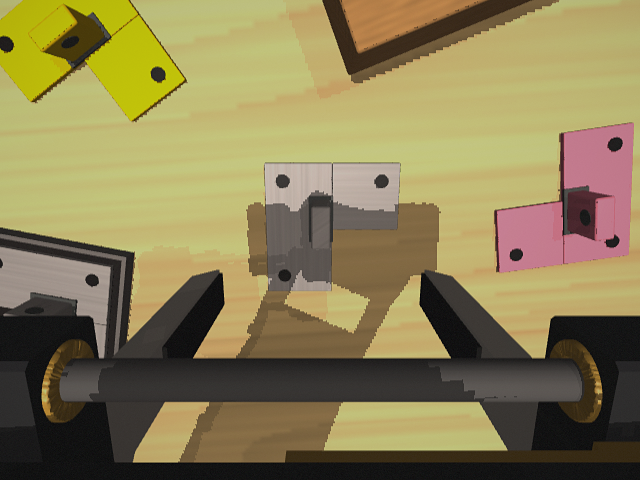

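B sits centred below (u 265–400, v 163–290). Plate A's corner shows at left, inside the tray wall near (115,260).

```bash
python3 - <<'E'
from m import *
c=wrist("w4.npz"); m=comp(c,250,150,415,305); print(m.sum(),lplate(c,m))
for f,b in (("s4.npz",(296,208,416,292)),("d4.npz",(250,170,362,256))):
    c=dict(np.load(f)); hsv=cv2.cvtColor(c["pixels"],cv2.COLOR_RGB2HSV); X=pts(c); P=pts(c,.010)
    bm=np.zeros((480,640),bool); bm[b[1]:b[3],b[0]:b[2]]=1
    T=np.array([527,-25.7])/1000; a=np.deg2rad(-15.3)
    loc=(P[...,:2]-T)@np.array([[np.cos(a),-np.sin(a)],[np.sin(a),np.cos(a)]])
    m=bm&(hsv[...,2]>75)&(abs(loc[...,0])<.105)&(abs(loc[...,1])<.073)&(X[...,2]<.016)
    _,lab,st,_=cv2.connectedComponentsWithStats(m.astype(np.uint8)); m=lab==1+st[1:,4].argmax()
    print(f,m.sum(),lplate(c,m,.010),"loc min/max",(loc[m]*1000).min(0).round(),(loc[m]*1000).max(0).round(),"z",np.median(X[m][:,2]))
E
```

```text
12774 {'o': array([ 634.4, -310.6]), 'yaw': 176.0, 'wh': (119.4, 118.6), 'n': [np.int64(0), np.int64(2275), np.int64(2519), np.int64(2786)], 'lugtop': [640.6, -319.2, 103.7, 87.7, 84.1], 'ntop': 936}
s4.npz 972 {'o': array([569.6, -50.7]), 'yaw': 74.8, 'wh': (120.7, 122.3), 'n': [np.int64(0), np.int64(66), np.int64(221), np.int64(266)], 'lugtop': None, 'ntop': 0} loc min/max [-23. -63.] [99. 58.] z 0.009006689547062297
d4.npz 639 {'o': array([568.3, -55.7]), 'yaw': 74.5, 'wh': (129.5, 123.5), 'n': [np.int64(0), np.int64(54), np.int64(146), np.int64(171)], 'lugtop': None, 'ntop': 0} loc min/max [-24. -73.] [100.  57.] z 0.011534944176825435
```

Plate A sits where planned. Descending on B.

```bash
python3 -m creep '{"translation":[[0.5,0.5,-40],[0.5,0.5,-80],[0.5,0.5,-115],[0.5,0.5,-140],[0.5,0.5,-155]],"yaw":[0,0,0,0,0],"gripper":[0,0,0,0,0]}'; python3 -m creep '{"translation":[[0,0,-6],[0,0,-12],[0,0,-12]],"yaw":[0,0,0],"gripper":[0,0,0]}'
```

```text
time_s: 10.12
ee_pos: [0.6332, -0.3099, 0.0424]
eef_rot: [-3.141, 0.006, -0.068]
force: [0.2, 0.5, 0.6]
grip_width: 0.0937
time_s: 10.37
ee_pos: [0.6333, -0.31, 0.0305]
eef_rot: [-3.141, 0.006, -0.068]
force: [-0.2, -0.5, -0.3]
grip_width: 0.094
```

```bash
python3 -m creep '{"translation":[[1,-0.6,0],[1,-0.6,0],[1,-0.6,0],[1,-0.6,0],[1,-0.6,0]],"yaw":[-0.002,-0.002,-0.002,-0.002,-0.002],"gripper":[0,255,255,255,255]}' 60; for i in 1 2; do python3 -m creep '{"translation":[[0,0,0],[0,0,0],[0,0,0],[0,0,0],[0,0,0]],"yaw":[0,0,0,0,0],"gripper":[255,255,255,255,255]}';done
```

```text
time_s: 10.78
ee_pos: [0.6345, -0.3107, 0.031]
eef_rot: [-3.141, 0.005, -0.07]
force: [0.2, 0.3, -0.4]
grip_width: 0.0706
time_s: 11.2
ee_pos: [0.6345, -0.3106, 0.031]
eef_rot: [-3.141, 0.005, -0.07]
force: [-0.5, 0.2, 0.3]
grip_width: 0.0376
time_s: 11.62
ee_pos: [0.6345, -0.3106, 0.031]
eef_rot: [-3.141, 0.005, -0.07]
force: [-0.1, 0.5, 0.3]
grip_width: 0.0154
```

```bash
python3 -m creep '{"translation":[[0,0,0],[0,0,20],[0,0,50],[0,0,90],[0,0,130]],"yaw":[0,0,0,0,0],"gripper":[255,255,255,255,255]}'; python3 -m creep '{"translation":[[-148,312,30],[-148,312,30],[-148,312,30],[-148,312,30],[-148,312,30]],"yaw":[1.374,1.374,1.374,1.374,1.374],"gripper":[255,255,255,255,255]}'
```

```text
time_s: 12.03
ee_pos: [0.6336, -0.3102, 0.1607]
eef_rot: [-3.139, 0.009, -0.07]
force: [0.2, -0.6, -5.8]
grip_width: 0.0155
time_s: 12.45
ee_pos: [0.5435, -0.1216, 0.1781]
eef_rot: [-3.14, 0.008, 0.561]
force: [0.6, 0.4, -4.8]
grip_width: 0.0157
```

```bash
python3 -m creep '{"translation":[[-57,122,0],[-57,122,0],[-57,122,0],[-57,122,0],[-57,122,0]],"yaw":[0.743,0.743,0.743,0.743,0.743],"gripper":[255,255,255,255,255]}'; python3 -m creep '{"translation":[[0,0,0],[0,0,0],[0,0,0]],"yaw":[0.118,0.118,0.118],"gripper":[255,255,255]}'
```

```text
time_s: 12.87
ee_pos: [0.4849, 0.0031, 0.1779]
eef_rot: [-3.139, 0.008, 1.19]
force: [-0.1, -0.8, -5.3]
grip_width: 0.0157
time_s: 13.12
ee_pos: [0.4846, 0.0032, 0.1775]
eef_rot: [-3.138, 0.008, 1.304]
force: [0.6, 0.4, -6.3]
grip_width: 0.0156
```

```bash
python3 -m creep '{"translation":[[2,-2.3,-30],[2,-2.3,-60],[2,-2.3,-85],[2,-2.3,-100],[2,-2.3,-100]],"yaw":[0,0,0,0,0],"gripper":[255,255,255,255,255]}'; python3 -m creep '{"translation":[[0,0,-10],[0,0,-10]],"yaw":[0,0],"gripper":[255,255]}'
python3 - <<'E'
from station import ctrl
import cv2,numpy as np
o=ctrl.get_obs(); c=ctrl.camera("scene");d=ctrl.camera("side")
im=np.hstack([cv2.resize(c["pixels"][190:310,290:430],None,fx=2.8,fy=2.8,interpolation=2),cv2.resize(d["pixels"][150:270,235:375],None,fx=2.8,fy=2.8,interpolation=2)])
cv2.imwrite("pics/p5.png",im[:,:,::-1]); print(o["ee_pos"],o["eef_rot"])
E
```

```text
time_s: 13.53
ee_pos: [0.4849, 0.0006, 0.0743]
eef_rot: [-3.132, 0.009, 1.299]
force: [-0.3, 0.8, -6.5]
grip_width: 0.0152
time_s: 13.7
ee_pos: [0.4844, 0.0004, 0.0632]
eef_rot: [-3.131, 0.01, 1.297]
force: [1.2, -0.7, -6.5]
grip_width: 0.0156
[4.84379439e-01 4.12854281e-04 6.31960586e-02] [-3.13050031  0.00961392  1.29669625]
```

View pics/p5.png

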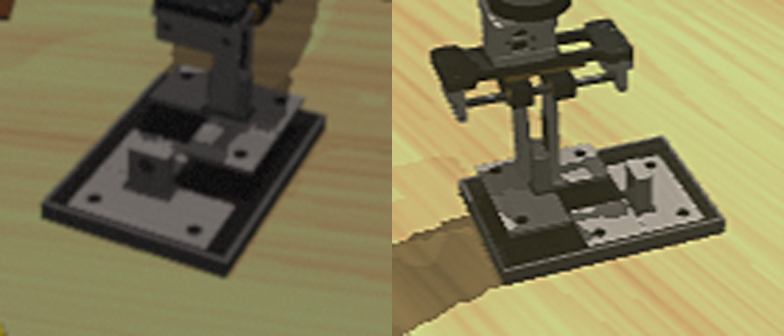

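B hovers above its half (left crop (220,115)), and A lies flat in the other half. The gap for B is clear. Correcting by 2 mm and lowering.

```bash
python3 -m creep '{"translation":[[2.2,0.5,-2],[2.2,0.5,-8],[2.2,0.5,-14],[2.2,0.5,-20],[2.2,0.5,-24]],"yaw":[0.007,0.007,0.007,0.007,0.007],"gripper":[255,255,255,255,255]}'; python3 -m creep '{"translation":[[0,0,0],[0,0,0]],"yaw":[0,0],"gripper":[255,255]}'
```

```text
time_s: 14.22
ee_pos: [0.487, 0.001, 0.0398]
eef_rot: [-3.132, 0.009, 1.305]
force: [0.1, 0.1, -5.6]
grip_width: 0.0155
time_s: 14.38
ee_pos: [0.4867, 0.001, 0.0394]
eef_rot: [-3.131, 0.01, 1.305]
force: [0.1, -0.6, -5.7]
grip_width: 0.0155
```

```bash
python3 -m creep '{"translation":[[0,0,-1.5],[0,0,-3],[0,0,-4],[0,0,-4.5],[0,0,-4.5]],"yaw":[0,0,0,0,0],"gripper":[255,255,255,255,255]}'
```

```text
time_s: 14.8
ee_pos: [0.4869, 0.001, 0.0355]
eef_rot: [-3.131, 0.009, 1.305]
force: [-4.5, -0.5, 3.1]
grip_width: 0.0157
```

```bash
python3 -m creep '{"translation":[[0,0,0],[0,0,0],[0,0,0],[0,0,0],[0,0,0]],"yaw":[0,0,0,0,0],"gripper":[120,120,120,120,120]}'; python3 -m creep '{"translation":[[0,0,10],[0,0,40],[0,0,80],[0,0,120],[0,0,150]],"yaw":[0,0,0,0,0],"gripper":[120,120,120,120,120]}';python3 -m creep '{"translation":[[-40,150,40],[-40,150,40],[-40,150,40],[-40,150,40],[-40,150,40]],"yaw":[0,0,0,0,0],"gripper":[120,120,120,120,120]}'
python3 - <<'E'
from station import ctrl
from m import *
o=ctrl.get_obs(); ims=[]
for n,b in (("scene",(290,190,430,310)),("side",(235,150,375,270))):
    c=ctrl.camera(n); np.savez(n+"6.npz",**c)
    ims.append(cv2.resize(c["pixels"][b[1]:b[3],b[0]:b[2]],None,fx=2.8,fy=2.8,interpolation=2))
    X=pts(c); P=pts(c,.010); a=np.deg2rad(-15.3)
    loc=(P[...,:2]-[.527,-.0257])@np.array([[np.cos(a),-np.sin(a)],[np.sin(a),np.cos(a)]])
    hsv=cv2.cvtColor(c["pixels"],cv2.COLOR_RGB2HSV)
    m=(hsv[...,2]>75)&(abs(loc[...,0])<.104)&(abs(loc[...,1])<.072)&(X[...,2]<.018)
    for nm,s in (("A",m&(loc[...,0]>.03)),("B",m&(loc[...,0]<-.03))): print(n,nm,s.sum(),"z med/5/95",np.percentile(X[s][:,2],[50,5,95]).round(4),(loc[s]*1000).min(0).round(),(loc[s]*1000).max(0).round())
cv2.imwrite("pics/p6.png",np.hstack(ims)[:,:,::-1]); print(o["ee_pos"],o["time_s"])
E
```

```text
time_s: 15.22
ee_pos: [0.487, 0.001, 0.0356]
eef_rot: [-3.132, 0.009, 1.305]
force: [-0.3, -0.4, -0.1]
grip_width: 0.0456
time_s: 15.63
ee_pos: [0.4873, 0.001, 0.1896]
eef_rot: [-3.135, 0.009, 1.305]
force: [-0.1, -0.6, 0.2]
grip_width: 0.0495
time_s: 16.05
ee_pos: [0.4462, 0.1554, 0.2324]
eef_rot: [-3.137, 0.006, 1.309]
force: [0.8, 0.3, 0.6]
grip_width: 0.05
scene A 788 z med/5/95 [0.0091 0.007  0.0109] [ 30. -63.] [99. 57.]
scene B 447 z med/5/95 [0.0088 0.0045 0.0105] [-102.  -54.] [-30.  66.]
side A 424 z med/5/95 [0.0118 0.0084 0.0155] [ 30. -72.] [102.  57.]
side B 487 z med/5/95 [0.0115 0.0085 0.0144] [-101.  -72.] [-31.  64.]
[0.44624569 0.15540867 0.23241384] 16.05
```

View pics/p6.png

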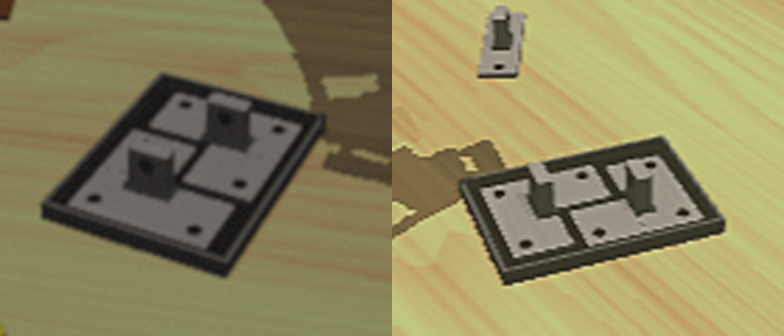

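Both plates are nested flat, with dark gaps all round and between them. The strap is untouched and the gripper is clear. Handing in.

```bash
python3 -c "
from station import ctrl
print(ctrl.hand_in())"
```

```text
the job is handed in; nothing more can be done
None
```

I packed both grey L-plates nested in the tray, half a turn apart, and handed the job in at about 16 s on the robot's clock. Each one was lowered until a light contact (wrist force about 4 N up) before I released it.

- **Placement:** The final pictures show dark gaps between the plates and along all four walls, and the robot clear of everything. The straight plate was not touched.
- **Height:** Plate-top height came out at about 9 mm from the scene camera and 11.5 mm from the side camera. Lying flat on the tray floor would be 10 mm, and the cameras differ by about that much on the bench too.
- **Disagreement:** The scene and side cameras differed by 3–6 mm in position, so I used the wrist camera for the grasps and the tray. In the last check the side camera put plate edges at 72 mm from the tray's centre line. That is the limit of my measuring window, so it probably picked up part of the rim there. The scene camera's edges (−63 to 57 mm and −54 to 66 mm) agree with the planned positions to within about 2 mm.

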